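# Unhook the punch tray and set it in its bench frame

## Task

Take the copper punch tray off the steel hook stand: lift its carrying bar up along the two deep prongs, easing it forward or back as they lean so that you never force it against them, and draw it out towards the open side only once it is past the red tips. Then set it down gently in the dark-railed wooden frame, flat on the frame's floor, long side along long side, with its brass bosses still in it, and let go. Leave the other things on the bench where they are.

Things in the scene. Friction and masses are not known exactly. Their poses are not given: they have to be found in the camera images.
- basket: Copper tray, open on top, 0.32-0.52 kg plus contents, 100 (x) x 184 (y) x 40 mm, 4 mm walls. Origin: centre of underside, z up. Flat straps (18 mm wide, 5 thick) rise from its short ends at y = -88 and +88 mm and carry a round bar, 8 mm diameter, along y, axis 135 mm above the underside. At the start it hangs by this bar on the stand, free to swing a little.
- grip (a point): Centre of the wooden grip in the middle of the tray's carrying bar, 135 mm above the tray's underside: 16 mm thick in the tray's x, 60 mm long in y, 20 mm high in z. Moves with the tray.
- stand: Fixed steel hook stand. Origin on the table straight below the hook seats; x points from the open side to the post (post x = 113 to 137 mm, base plate x = 90 to 220, y within 100 mm), z up. Two level arms run from the post to forks at y = -68 and +68 mm; arm undersides are 191 mm above the table, so a tray lifted over 80 mm hits them. Once the bar is off its seat, load it under 9 N.
- hook_seat (a point): Midway between the two forks, where the hung bar's axis lies, 205 mm above the table.
- fork (a point): Fork at the stand's y = 68 mm; the point is its bar seat, on the level arm. Fork 12 mm wide in y, throat 11.6 mm, front prong (-x) 8 mm thick with red tip 54 mm beyond the seat, back wall as high. Both forks lean alike about y through the seat, by an unmeasured fixed angle up to 0.55 rad towards -x or +x, and are too stiff to move: the bar must slide up along the lean, 1.8 mm play each side.
- nest: Fixed wooden frame on the table: light floor with grey liner, top 6 mm above the table; dark rails 12 mm wide, tops at 18 mm. Inside 108 (x) x 192 mm (y): 4 mm play round the tray. Origin: centre of its underside. The tray stands right with its y axis along the frame's y (either way round), its underside 6 mm above this origin.
- boss0: Loose brass boss, domed disc 34 mm across and 15 mm high, 50 g, lying in the tray. Origin: centre of its underside.
- boss1: A second brass boss, same as the first, lying in the tray.
- saddle: Bystander: loose notched wooden block, 70 by 50 by 48 mm. Origin: centre of its underside.
- vase_small: Bystander: loose small copper vase, 85 mm across and 108 mm high. Origin: centre of its underside.
- vase_small2: Bystander: a second such small copper vase.
- jar: Bystander: closed green glass jar, 64 mm across, 100 mm high. Origin: centre of its underside.
- tin: Bystander: green open tin with steel punches, 90 by 70 by 45 mm (punches to 69 mm). Origin: centre of its underside.

How it is judged:
On the way:
1. the tray is held in the gripper and its bar has been lifted past the prongs, more than 45 mm above the seats, the tray not touching the stand (z of grip in the frame of hook_seat above 0.045 m and contact force between basket and stand below 0.3 N and contact force between the fingers and basket above 1 N), for 0.1 s.
At the end, for the whole second after the job is handed in: The tray rests flat in the frame, released and still: centred within 8 mm, underside within 3 mm of the frame's floor, long sides aligned within 0.12 rad, tilted less than 0.04 rad, both bosses still in it (x of basket in the frame of nest between -0.008 and 0.008 m and y of basket in the frame of nest between -0.008 and 0.008 m and z of basket in the frame of nest between 0.003 and 0.009 m and angle between the y axis of basket and the y axis of nest, either way round below 0.12 rad and angle between basket's own z axis and vertical below 0.04 rad and linear speed of basket below 0.02 m/s and distance between each of boss0, boss1 and basket below 0.11 m and height (world z) of each of boss0, boss1 below 0.05 m); the robot touches nothing.
It fails at once if the bar, once more than 4 mm off its seat, is forced against the hook stand with more than 9 N, or the stand is loaded by anything with more than 45 N at any time (contact force between anything else and stand above 45 N or (contact force between anything else and stand above 9 N and z of grip in the frame of hook_seat above 0.004 m)).
It fails at once if the tray is slammed or pressed into the frame with more than 25 N (contact force between basket and nest above 25 N).
It fails at once if the tray is tipped more than 0.5 rad (angle between basket's own z axis and vertical above 0.5 rad).
It fails at once if a bystander is moved more than 30 mm (distance of any of saddle, vase_small, vase_small2, jar, tin from where it was at the start of the episode above 0.03 m).
It also fails if it takes over 72 s, if anything falls off the work surface, if the arm or the gripper's body presses on something with over 40 N, if the wrist force passes 120 N, or if a joint passes its speed limit or range.

## Robot

A 7-joint arm with a two-finger parallel gripper is mounted at the origin on the work surface. World frame = base frame: x ahead of the robot, y to its left, z up, the work surface at z = 0. Lengths are in m, angles in rad, forces in N, time in s.
With the tool pointing down it reaches from about 0.375 to 0.925 m from the base axis. Payload 3.1 kg.
Tool frame: the origin (TCP) lies on the centre line of the jaws, within the pads' length; the fingertips stand 11 mm ahead of it and the grasp point (between the pads) lies 8 mm behind it; y points along the fingers, z is the direction in which the jaws open and shut, and the axes are right-handed (so a half turn about y gives the same grasp; the last joint's range is limited). The gripper opens to 85 mm and grips with 20 to 120 N. Pads are 22 mm wide; open, the fingers measure 114 mm over their backs; the gripper's body (76 mm by 85 mm) begins 54 mm behind the grasp point. The pads swing forward as they close: fully open they stand 13 mm farther back than shut.
Start: joints at [-1.413, 0.383, 0.044, 1.598, -0.018, 1.161, -0.05], TCP at [0.164, 0.629, 0.242] pointing down, gripper open.
Joint ranges: [-2.61, 2.61], [-0.41, 2.15], [-1.48, 1.57], [0, 2.5], [-1.57, 4.71], [0.05, 1.97], [-2.85, 2.85]. Speed limits (rad/s): [2.79, 2.79, 3.14, 3.14, 3.14, 3.14, 3.14].

## Interface

Orientations are given as a 3x3 rotation matrix whose columns are the frame's x, y, z axes.
In Python, from cell import sensors, imaging, hand_in gives the robot as it stands.
- The arm moves only by the tool servo_tool, never from a script. Its argument "series" is text: rows parted by semicolons, each of 7 numbers parted by spaces: the shift along the tool's x, y, z in m, then the turn, a rotation vector about the tool's x, y, z in degrees, then the gripper's target within -1 to 1 (shut at 1, half-way at 0, fully open at -1). In form: tx ty tz wx wy wz claw; .... A call has 1 to 8 rows; each row is the pose to reach, as a shift and turn from the pose commanded when the call began, along the tool's axes at that moment; what a row does not reach only later rows make up. A row lasts 1/10 s, in which the tool goes at most 50 mm and 8.59 degrees, less where a joint would pass 70% of its speed; a pose out of reach is approached as far as the arm can. A call with a gripper value outside its range is refused whole. The fingers move at their own pace and stop on an object; "newtons" is the grip in N (left out, the last holds). Time passes only in rows, so rows that repeat a pose let the fingers close. It gives the time, the measured TCP pose, the force and the opening at its end, in the units of the state.
- sensors.read_state(): the state, without advancing time (a new reading comes with each control period).
- imaging.snapshot(name): name is "scene" or "top"; returns the picture (420x560x3 uint8, red, green, blue); there is no depth.
- imaging.camera_params(name): a dict with "fx", "fy", "cx", "cy" (pixels), "extrinsics" (4x4, takes a point from world to camera coordinates). Camera axes: x right, y up, looking along -z (the intrinsics and any distortion apply to the point x, -y, -z); pixel columns grow to the right and rows downward; lengths in m; the calibration is good to about 2 mm. A picture is of the moment at which its call begins. camera_params takes no time and is no camera call.
- hand_in(): hands the job in, once; it reports no verdict.
The state is a dict: "time": time; "q": joint angles; "joint_vel": joint speeds; "joint_efforts": joint torques, N m; "tool_pos": TCP position; "tool_rot": TCP orientation; "ft_force": force on the tool from outside, world axes, zero at the start; "moment": the same for the moment, N m; "opening": opening from 0.0 (shut) to 1.0 (fully open).
Only numpy, scipy, OpenCV 4.12 (cv2) and the standard library are available. Lean on these libraries where they do the work, as an engineer would, in place of code of your own. Each camera call takes 0.05 s, during which the arm holds its last target.

## Working session

There is one attempt and no reset: what is moved stays moved. The work goes in short steps, Python scripts to look and compute and a tool call to move; the robot and the scene stay as the last step left them, time stands still between calls to the robot, and variables do not carry over. Pictures are saved under pics/ and viewed, and the job is handed in when it is done.

Besides the shell and the picture viewer there is one more tool, called after "Call:" by a JSON object that holds its "fn" and its "kwargs". servo_tool: Moves the arm, as the interface text tells. Its arguments: {"type":"object","properties":{"series":{"type":"string"},"newtons":{"type":"number"}},"required":["series"]}

```bash
mkdir -p pics; ls; python3 - <<'E'
from cell import sensors, imaging
import cv2, json
s=sensors.read_state()
for k,v in s.items(): print(k,v)
for n in("scene","top"):
    im=imaging.snapshot(n); cv2.imwrite(f"pics/{n}0.png",im[:,:,::-1])
    print(n,imaging.camera_params(n))
E
```

```text
pics
time 0.0
q [-1.41280107  0.38384849  0.04383909  1.59961752 -0.01789803  1.16119723
 -0.0498869 ]
joint_vel [ 0.00040849  0.00013964 -0.00082907 -0.00076672  0.00171922 -0.00073997
  0.00119939]
joint_efforts [-3.35024765e-05 -4.33468509e+01  1.02469839e+00 -2.49513835e+01
  1.05263616e-02  1.14418051e-02  5.97800508e-06]
tool_pos [0.16423237 0.62794321 0.24085832]
tool_rot [[ 9.67484733e-01 -5.32989401e-04  2.52928858e-01]
 [-2.52929376e-01 -2.62446814e-03  9.67481185e-01]
 [ 1.48146513e-04 -9.99996414e-01 -2.67394154e-03]]
ft_force [-0.12696199 -0.09940729  0.34501598]
moment [-0.02602912 -0.0134613   0.04455424]
opening 0.999222937886488
scene {'fx': 465.93352408898016, 'fy': 465.93352408898016, 'cx': 272.14693157886967, 'cy': 208.90595960006655, 'extrinsics': array([[-0.88746711,  0.46077395,  0.00945976,  0.51588718],
       [-0.37619749, -0.73612158,  0.5626726 ,  0.13224504],
       [ 0.26622841,  0.49579469,  0.8266257 , -1.51114845],
       [ 0.        ,  0.        ,  0.        ,  1.        ]])}
top {'fx': 494.3086583859801, 'fy': 494.3086583859801, 'cx': 279.12452436496176, 'cy': 204.14162947431984, 'extrinsics': array([[ 0.02556993, -0.99967034, -0.00232111, -0.00905149],
       [ 0.99088567,  0.02503791,  0.13235819, -0.56990724],
       [-0.13225644, -0.00568434,  0.99119923, -1.32916583],
       [ 0.        ,  0.        ,  0.        ,  1.        ]])}
```

View pics/scene0.png

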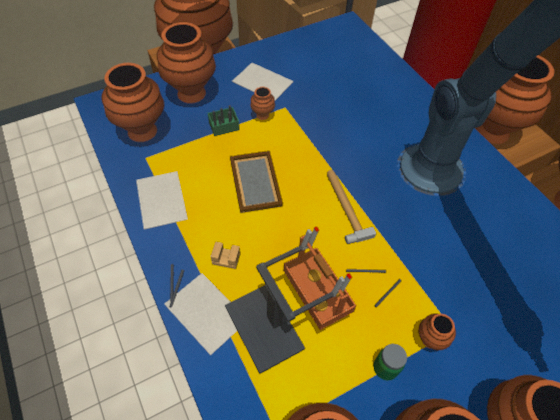

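View pics/top0.png

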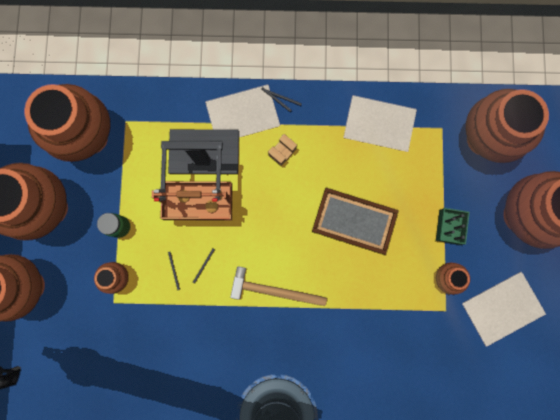

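```bash
cat > h.py <<'E'
import numpy as np, cv2
from cell import sensors, imaging
def P(n): 
    p=imaging.camera_params(n); return p
def proj(n,X):
    p=P(n); X=np.atleast_2d(X); c=X@p['extrinsics'][:3,:3].T+p['extrinsics'][:3,3]
    return np.c_[p['cx']+p['fx']*c[:,0]/-c[:,2], p['cy']+p['fy']*-c[:,1]/-c[:,2]]
def ray(n,uv):
    p=P(n);R=p['extrinsics'][:3,:3];t=p['extrinsics'][:3,3]
    d=np.array([(uv[0]-p['cx'])/p['fx'],-(uv[1]-p['cy'])/p['fy'],-1.]); return -R.T@t, R.T@d
def atz(n,uv,z):
    o,d=ray(n,uv); return o+d*(z-o[2])/d[2]
def tri(uv1,uv2):
    o1,d1=ray('scene',uv1);o2,d2=ray('top',uv2)
    A=np.c_[d1,-d2];s=np.linalg.lstsq(A,o2-o1,rcond=None)[0]
    a=o1+s[0]*d1;b=o2+s[1]*d2; return (a+b)/2,np.linalg.norm(a-b)
def crop(src,dst,x,y,w,h,k):
    im=cv2.imread(src)[y:y+h,x:x+w]; cv2.imwrite(dst,cv2.resize(im,None,fx=k,fy=k,interpolation=cv2.INTER_CUBIC))
E
python3 - <<'E'
from h import *
crop('pics/scene0.png','pics/sA.png',220,215,160,130,5)
crop('pics/top0.png','pics/tA.png',140,120,120,110,5)
crop('pics/top0.png','pics/tN.png',300,175,120,90,6)
crop('pics/scene0.png','pics/sN.png',215,140,80,80,7)
E
```

```text
(no output)
```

View pics/sA.png

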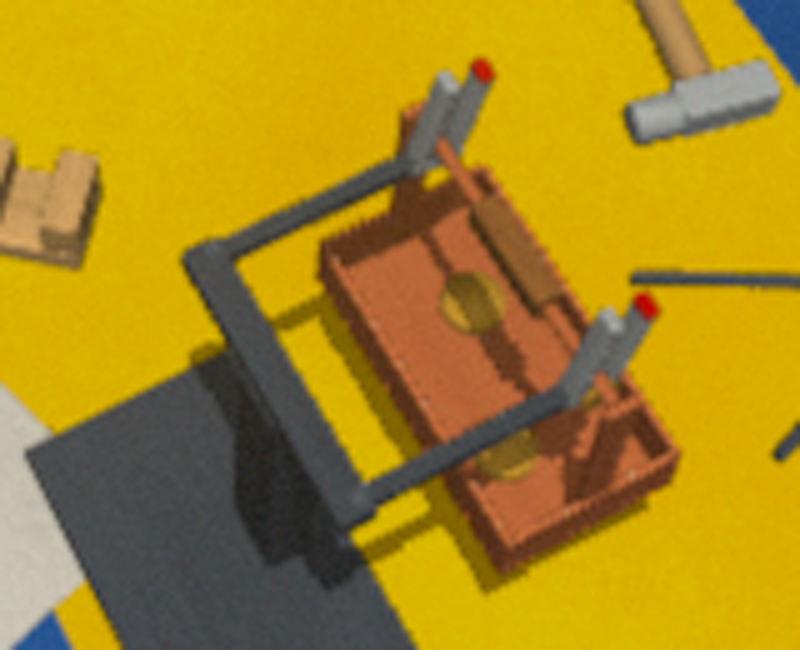

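View pics/tA.png

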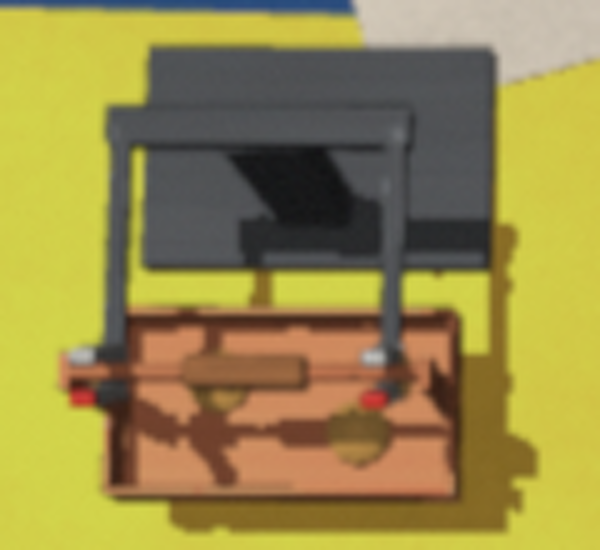

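View pics/tN.png

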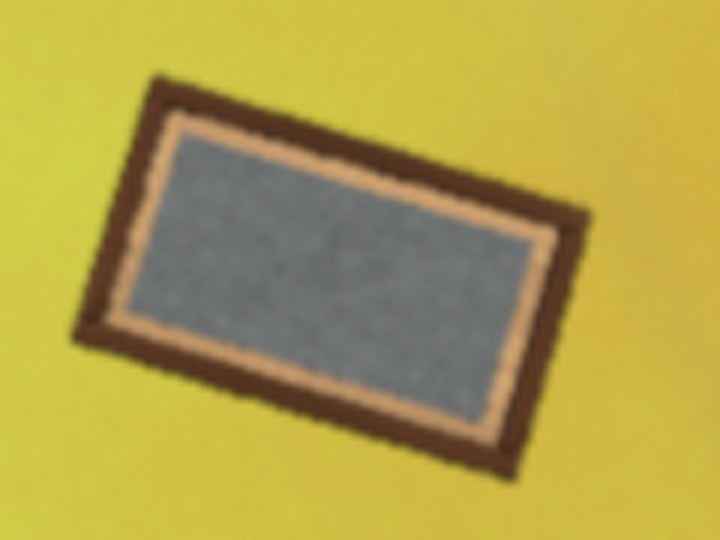

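View pics/sN.png

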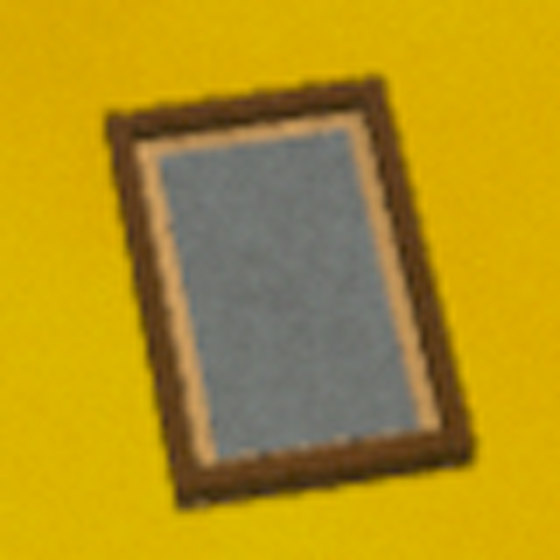

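```bash
cat > fit.py <<'E'
from h import *
from scipy.optimize import least_squares
S=lambda x,y:((x+.5)/5-.5+220,(y+.5)/5-.5+215)
T=lambda x,y:((x+.5)/5-.5+140,(y+.5)/5-.5+120)
N=lambda x,y:((x+.5)/6-.5+300,(y+.5)/6-.5+175)
M=lambda x,y:((x+.5)/7-.5+215,(y+.5)/7-.5+140)
for n in('scene','top'): print(n,'cam at',ray(n,(0,0))[0])
for nm,a,b in[('red+y',(645,305),(85,398)),('red-y',(482,70),(375,399)),('grey+y',(610,322),(80,355)),('grey-y',(447,80),(373,356)),('grip',(520,252),(245,370))]:
    X,e=tri(S(*a),T(*b)); print(nm,X.round(4),round(e,4))
print('plate',[atz('top',T(*p),.008).round(3) for p in[(150,45),(495,47),(490,268),(143,268)]])
print('rim',[atz('top',T(*p),.110).round(3) for p in[(105,310),(460,310),(460,497),(105,497)]])
pts=[('top',-9.8,68,54,T(85,398)),('top',-9.8,-68,54,T(375,399)),('top',9.8,68,54,T(80,355)),('top',9.8,-68,54,T(373,356)),
('scene',-9.8,68,54,S(645,305)),('scene',-9.8,-68,54,S(482,70)),('scene',9.8,68,54,S(610,322)),('scene',9.8,-68,54,S(447,80))]
pl=[(220,100,T(150,45)),(220,-100,T(495,47)),(90,-100,T(490,268)),(90,100,T(143,268))]
def res(p):
    x,y,w,l,zb,a,b=p;c,s=np.cos(w),np.sin(w);R=np.array([[c,-s,0],[s,c,0],[0,0,1]]);r=[]
    for n,X,Y,Z,uv in pts:
        L=np.array([X*np.cos(l)+Z*np.sin(l),Y,205-X*np.sin(l)+Z*np.cos(l)])/1e3
        r+=list(proj(n,R@L+[x,y,0])[0]-uv-(np.array([a,b]) if n=='scene' else 0))
    for X,Y,uv in pl: r+=list(proj('top',R@np.array([X/1e3,Y/1e3,zb])+[x,y,0])[0]-uv)
    r+=[a/1.5,b/1.5,(zb-.01)/.005]
    return np.array(r)
f=least_squares(res,[.65,.25,0,0,.01,0,0],loss='soft_l1')
print('stand x,y,yaw,lean,zb,off',f.x.round(4));print(res(f.x).round(1))
J=np.linalg.inv(f.jac.T@f.jac);print('sd/px',np.sqrt(np.diag(J)).round(4))
nt=[N(155,73),N(592,212),N(517,483),N(72,343)]; ns=[M(107,113),M(382,76)]
C=[atz('top',p,.018) for p in nt];print('nest top',np.mean(C,0).round(4),[round(float(np.linalg.norm(C[i]-C[i-1])),4) for i in range(4)])
print(np.mean([C[0]-C[1],C[3]-C[2]],0), [atz('scene',M(*p),.018).round(3) for p in[(107,113),(382,76),(477,440),(180,485)]],np.array(C).round(3))
E
python3 fit.py
```

```text
scene cam at [0.90989381 0.60886044 1.16986332]
top cam at [ 0.38915362 -0.00233466  1.39287904]
red+y [0.5463 0.29   0.2514] 0.0013
red-y [0.5491 0.1544 0.2528] 0.0012
grey+y [0.566  0.2919 0.2567] 0.0019
grey-y [0.5685 0.1552 0.2594] 0.0017
grip [0.567  0.225  0.2083] 0.0011
plate [array([0.786, 0.327, 0.008]), array([0.79 , 0.128, 0.008]), array([0.66 , 0.126, 0.008]), array([0.655, 0.324, 0.008])]
rim [array([0.612, 0.319, 0.11 ]), array([0.617, 0.132, 0.11 ]), array([0.518, 0.128, 0.11 ]), array([0.513, 0.313, 0.11 ])]
stand x,y,yaw,lean,zb,off [ 0.5675  0.2231  0.0199 -0.2013  0.0092  0.7235 -0.6158]
[-0.6 -0.2 -0.1 -0.1  0.3 -0.   0.2  0.1  0.3 -0.1 -0.1 -0.1  0.1 -0.5
 -0.   0.4 -0.1  0.   0.2 -0.   0.4  0.1 -0.3 -0.3  0.5 -0.4 -0.2]
sd/px [0.0018 0.0011 0.0072 0.0395 0.0046 0.6615 0.6419]
nest top [ 0.5313 -0.2079  0.018 ] [0.1332, 0.2135, 0.1316, 0.2146]
[0.06002521 0.20544517 0.        ] [array([ 0.565, -0.329,  0.018]), array([ 0.441, -0.292,  0.018]), array([ 0.5  , -0.088,  0.018]), array([ 0.624, -0.125,  0.018])] [[ 0.625 -0.124  0.018]
 [ 0.565 -0.328  0.018]
 [ 0.438 -0.293  0.018]
 [ 0.497 -0.087  0.018]]
```

```bash
cat > go.py <<'E'
from h import *
from scipy.spatial.transform import Rotation as Ro
import sys
def goal(x,y,z,yaw,rz=0):  # yaw: azimuth of tool z axis (rad)
    zt=np.array([np.cos(yaw),np.sin(yaw),0]);yt=np.array([0,0,-1.]);R=np.c_[np.cross(yt,zt),yt,zt]
    s=sensors.read_state();A=Ro.from_matrix(s['tool_rot']).as_matrix()
    d=A.T@(np.array([x,y,z])-s['tool_pos']);w=Ro.from_matrix(A.T@R).as_rotvec(degrees=True)
    print('shift',d.round(4),'turn',w.round(2),'pos',s['tool_pos'].round(4),'F',s['ft_force'].round(2),'M',s['moment'].round(3),'open',round(s['opening'],3),'t',s['time'])
    return d,w
if __name__=='__main__': goal(*map(float,sys.argv[1:]))
E
python3 go.py .5675 .225 .33 .02
```

```text
shift [ 0.4921 -0.0882 -0.2882] turn [ 0.11 74.2   0.09] pos [0.1642 0.628  0.241 ] F [-0.2  -0.06 -0.55] M [0.017 0.023 0.001] open 1.003 t 0.1
```

Call:
{"fn": "servo_tool", "kwargs": {"series": "0.04 -0.088 -0.024 0 8 0 -1;0.08 -0.088 -0.048 0 16 0 -1;0.12 -0.088 -0.072 0 24 0 -1;0.16 -0.088 -0.096 0 32 0 -1;0.2 -0.088 -0.12 0 40 0 -1;0.24 -0.088 -0.144 0 48 0 -1;0.28 -0.088 -0.168 0 56 0 -1;0.32 -0.088 -0.192 0 64 0 -1", "newtons": 20}}

```text
time: 0.9
tool_pos: [0.4201, 0.3666, 0.3299]
tool_rot: [[0.191, -0.001, 0.982], [-0.982, -0.0, 0.191], [0.0, -1.0, -0.001]]
ft_force: [0.9, -0.1, 0.2]
opening: 1.002
```

```bash
python3 go.py .5675 .225 .33 .02
```

```text
shift [ 1.671e-01 -1.000e-04  1.176e-01] turn [0.03 9.88 0.01] pos [0.4201 0.3666 0.3299] F [ 0.85 -0.15  0.24] M [ 0.065 -0.061  0.06 ] open 1.002 t 0.9
```

Call:
{"fn": "servo_tool", "kwargs": {"series": "0.035 0 0.025 0 3 0 -1;0.07 0 0.05 0 6 0 -1;0.105 0 0.075 0 8 0 -1;0.14 0 0.1 0 9.9 0 -1;0.16 0 0.113 0 9.9 0 -1;0.167 0 0.1176 0 9.9 0 -1;0.167 0 0.1176 0 9.9 0 -1;0.167 0 0.1176 0 9.9 0 -1"}}

```text
time: 1.7
tool_pos: [0.5661, 0.23, 0.3298]
tool_rot: [[0.028, -0.002, 1.0], [-1.0, 0.001, 0.028], [-0.001, -1.0, -0.002]]
ft_force: [-0.1, 0.3, 0.0]
opening: 1.0
```

```bash
python3 go.py .5675 .225 .197 .02; python3 - <<'E'
from h import *
for n in("scene","top"):
    cv2.imwrite(f"pics/{n}1.png",imaging.snapshot(n)[:,:,::-1])
crop('pics/scene1.png','pics/sB.png',220,165,180,180,3)
crop('pics/top1.png','pics/tB.png',120,100,140,140,4)
a=cv2.imread('pics/sB.png');b=cv2.imread('pics/tB.png');b=cv2.resize(b,(240*540//240,540))
cv2.imwrite('pics/B.png',cv2.resize(np.hstack([a,b]),(800,400)))
E
```

```text
shift [0.0051 0.1327 0.0015] turn [ 0.1   0.46 -0.05] pos [0.5661 0.23   0.3298] F [-0.11  0.26  0.05] M [ 0.035 -0.025 -0.035] open 1.0 t 1.7
```

View pics/B.png

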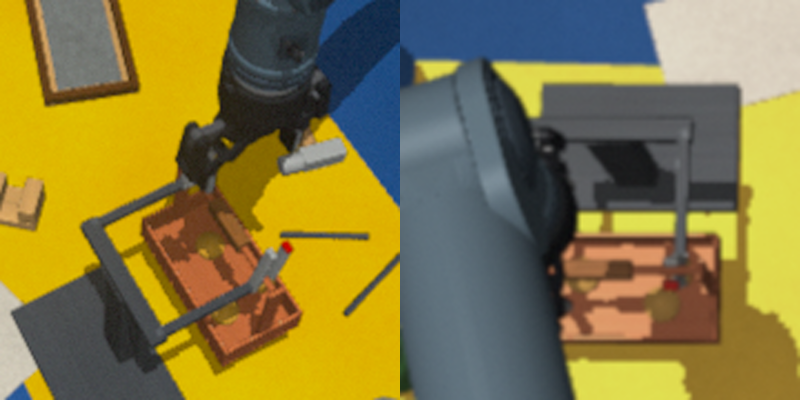

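Call:
{"fn": "servo_tool", "kwargs": {"series": "0 0.02 0 0 0 0 -1;0 0.04 0 0 0 0 -1;0 0.04 0 0 0 0 -1;0 0.04 0 0 0 0 -1"}}

```text
time: 2.2
tool_pos: [0.5665, 0.2293, 0.2902]
tool_rot: [[0.028, -0.001, 1.0], [-1.0, 0.0, 0.028], [-0.0, -1.0, -0.001]]
ft_force: [1.4, -0.0, 0.5]
opening: 0.997
```

```bash
python3 go.py .5675 .225 .197 .02
```

```text
shift [0.0043 0.0932 0.001 ] turn [ 0.06  0.44 -0.01] pos [0.5665 0.2293 0.2902] F [ 1.37 -0.01  0.53] M [ 0.052 -0.072  0.026] open 0.997 t 2.2
```

Call:
{"fn": "servo_tool", "kwargs": {"series": "0.004 0.02 0.001 0 0.4 0 -1;0.0043 0.04 0.001 0 0.4 0 -1;0.0043 0.06 0.001 0 0.4 0 -1;0.0043 0.075 0.001 0 0.4 0 -1;0.0043 0.085 0.001 0 0.4 0 -1;0.0043 0.093 0.001 0 0.4 0 -1;0.0043 0.093 0.001 0 0.4 0 -1;0.0043 0.093 0.001 0 0.4 0 -1"}}

```text
time: 3.0
tool_pos: [0.569, 0.2238, 0.1979]
tool_rot: [[0.018, 0.001, 1.0], [-1.0, 0.0, 0.018], [-0.0, -1.0, 0.001]]
ft_force: [-0.6, 0.0, 0.1]
opening: 0.997
```

```bash
python3 go.py .5675 .225 .197 .02;  python3 - <<'E'
from h import *
for n in("scene","top"):
    cv2.imwrite(f"pics/{n}2.png",imaging.snapshot(n)[:,:,::-1])
crop('pics/scene2.png','pics/sC.png',250,195,130,120,5)
E
```

```text
shift [-0.0012  0.0009 -0.0015] turn [-0.05 -0.1  -0.02] pos [0.569  0.2238 0.1979] F [-0.58  0.02  0.11] M [ 0.057 -0.025  0.002] open 0.997 t 3.0
```

View pics/sC.png

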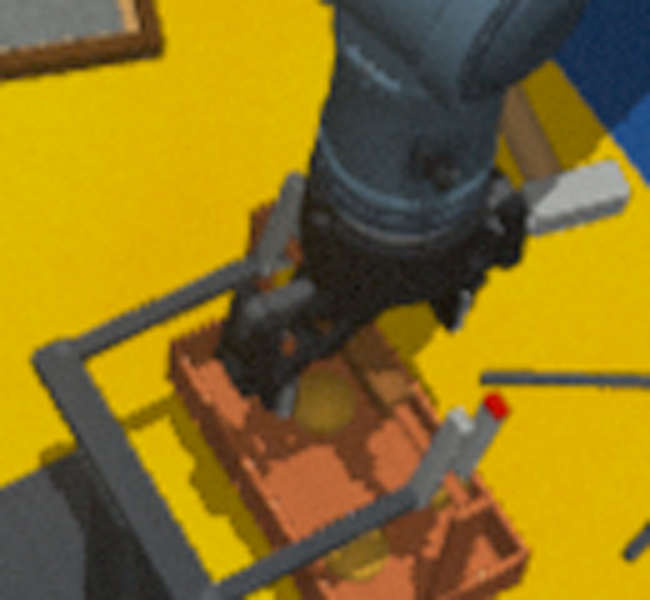

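Call:
{"fn": "servo_tool", "kwargs": {"series": "-0.001 0.001 -0.0015 0 0 0 0;-0.001 0.001 -0.0015 0 0 0 0.4;-0.001 0.001 -0.0015 0 0 0 0.5;-0.001 0.001 -0.0015 0 0 0 0.6;-0.001 0.001 -0.0015 0 0 0 0.6", "newtons": 20}}

```text
time: 3.6
tool_pos: [0.5673, 0.2246, 0.1964]
tool_rot: [[0.018, 0.001, 1.0], [-1.0, 0.0, 0.018], [-0.0, -1.0, 0.001]]
ft_force: [0.4, 0.7, 0.4]
opening: 0.202
```

Call:
{"fn": "servo_tool", "kwargs": {"series": "0 0 0 0 0 0 0.65;0 0 0 0 0 0 0.75;0 0 0 0 0 0 0.75;0 0 0 0 0 0 0.75", "newtons": 20}}

```text
time: 4.0
tool_pos: [0.5675, 0.2246, 0.1965]
tool_rot: [[0.018, 0.001, 1.0], [-1.0, 0.0, 0.018], [-0.0, -1.0, 0.001]]
ft_force: [3.0, 0.5, 1.0]
opening: 0.183
```

```bash
python3 go.py .5675 .225 .197 .02
```

```text
shift [-0.0004 -0.0005 -0.    ] turn [-0.07 -0.11 -0.01] pos [0.5675 0.2246 0.1965] F [3.02 0.52 1.  ] M [ 0.044 -0.391  0.019] open 0.183 t 4.0
```

Call:
{"fn": "servo_tool", "kwargs": {"series": "0 0 0.001 0 0 0 1;0 0 0.001 0 0 0 1;0 0 0.001 0 0 0 1;0 0 0.001 0 0 0 1", "newtons": 70}}

```text
time: 4.4
tool_pos: [0.5676, 0.2246, 0.1965]
tool_rot: [[0.018, -0.001, 1.0], [-1.0, 0.0, 0.018], [-0.0, -1.0, -0.001]]
ft_force: [-1.9, -0.4, 4.8]
opening: 0.174
```

```bash
python3 go.py .5675 .225 .197 .02
```

```text
shift [-0.0004 -0.0005 -0.0001] turn [ 0.06 -0.1  -0.  ] pos [0.5676 0.2246 0.1965] F [-1.91 -0.39  4.8 ] M [-0.103  0.46   0.012] open 0.174 t 4.4
```

Call:
{"fn": "servo_tool", "kwargs": {"series": "0 -0.001 -0.0006 0 0 0 1;0 -0.002 -0.0008 0 0 0 1;0 -0.003 -0.001 0 0 0 1;0 -0.003 -0.001 0 0 0 1;0 -0.003 -0.001 0 0 0 1"}}

```text
time: 4.9
tool_pos: [0.5661, 0.2243, 0.1982]
tool_rot: [[0.018, -0.002, 1.0], [-1.0, -0.001, 0.018], [0.001, -1.0, -0.002]]
ft_force: [-0.2, -0.2, -5.2]
opening: 0.177
```

```bash
python3 go.py .5675 .225 .197 .02
```

```text
shift [-0.0007  0.0012  0.0014] turn [ 0.12 -0.1   0.06] pos [0.5661 0.2243 0.1982] F [-0.15 -0.24 -5.17] M [ 0.03  -0.088 -0.012] open 0.177 t 4.9
```

Call:
{"fn": "servo_tool", "kwargs": {"series": "0 -0.001 -0.0002 0 0 0 1;0 -0.002 -0.0004 0 0 0 1;0 -0.003 -0.0006 0 0 0 1;0 -0.004 -0.0008 0 0 0 1;0 -0.005 -0.001 0 0 0 1;0 -0.006 -0.0012 0 0 0 1;0 -0.006 -0.0012 0 0 0 1"}}

```text
time: 5.6
tool_pos: [0.5659, 0.2246, 0.2055]
tool_rot: [[0.018, 0.0, 1.0], [-1.0, 0.0, 0.018], [-0.0, -1.0, 0.0]]
ft_force: [0.4, -1.1, -4.4]
opening: 0.171
```

```bash
python3 go.py .5675 .225 .197 .02
```

```text
shift [-0.0003  0.0085  0.0016] turn [-0.02 -0.1  -0.01] pos [0.5659 0.2246 0.2055] F [ 0.37 -1.07 -4.39] M [-0.007 -0.061  0.054] open 0.171 t 5.6
```

Call:
{"fn": "servo_tool", "kwargs": {"series": "0 -0.0015 -0.0003 0 0 0 1;0 -0.003 -0.0006 0 0 0 1;0 -0.0045 -0.0009 0 0 0 1;0 -0.006 -0.0012 0 0 0 1;0 -0.007 -0.0014 0 0 0 1;0 -0.008 -0.0016 0 0 0 1;0 -0.008 -0.0016 0 0 0 1"}}

```text
time: 6.3
tool_pos: [0.5643, 0.2246, 0.2134]
tool_rot: [[0.018, 0.0, 1.0], [-1.0, 0.0, 0.018], [-0.0, -1.0, 0.0]]
ft_force: [-0.2, -0.2, -5.4]
opening: 0.178
```

```bash
python3 go.py .5675 .225 .197 .02
```

```text
shift [-0.0003  0.0164  0.0032] turn [-0.01 -0.1  -0.01] pos [0.5643 0.2246 0.2134] F [-0.21 -0.2  -5.43] M [-0.018  0.039  0.001] open 0.178 t 6.3
```

Call:
{"fn": "servo_tool", "kwargs": {"series": "0 -0.0015 -0.0003 0 0 0 1;0 -0.003 -0.0006 0 0 0 1;0 -0.0045 -0.0009 0 0 0 1;0 -0.006 -0.0012 0 0 0 1;0 -0.007 -0.0014 0 0 0 1;0 -0.008 -0.0016 0 0 0 1;0 -0.008 -0.0016 0 0 0 1"}}

```text
time: 7.0
tool_pos: [0.5626, 0.2246, 0.2215]
tool_rot: [[0.018, 0.0, 1.0], [-1.0, 0.0, 0.018], [-0.0, -1.0, 0.0]]
ft_force: [0.7, -0.7, -5.2]
opening: 0.175
```

```bash
python3 go.py .5675 .225 .197 .02
```

```text
shift [-0.0003  0.0245  0.0049] turn [-0.01 -0.1  -0.01] pos [0.5626 0.2246 0.2215] F [ 0.69 -0.71 -5.16] M [ 0.018  0.003 -0.016] open 0.175 t 7.0
```

Call:
{"fn": "servo_tool", "kwargs": {"series": "0 -0.0015 -0.0003 0 0 0 1;0 -0.003 -0.0006 0 0 0 1;0 -0.0045 -0.0009 0 0 0 1;0 -0.006 -0.0012 0 0 0 1;0 -0.007 -0.0014 0 0 0 1;0 -0.008 -0.0016 0 0 0 1;0 -0.008 -0.0016 0 0 0 1"}}

```text
time: 7.7
tool_pos: [0.5611, 0.2245, 0.2295]
tool_rot: [[0.018, 0.0, 1.0], [-1.0, 0.0, 0.018], [-0.0, -1.0, 0.0]]
ft_force: [0.8, -0.0, -4.0]
opening: 0.169
```

```bash
python3 go.py .5675 .225 .197 .02
```

```text
shift [-0.0003  0.0325  0.0064] turn [-0.02 -0.1  -0.01] pos [0.5611 0.2245 0.2295] F [ 0.8  -0.04 -3.99] M [-0.039  0.005  0.017] open 0.169 t 7.7
```

Call:
{"fn": "servo_tool", "kwargs": {"series": "0 -0.001 -0.0002 0 0 0 1;0 -0.002 -0.0004 0 0 0 1;0 -0.003 -0.0006 0 0 0 1;0 -0.004 -0.0008 0 0 0 1;0 -0.005 -0.001 0 0 0 1;0 -0.006 -0.0012 0 0 0 1;0 -0.006 -0.0012 0 0 0 1"}}

```text
time: 8.4
tool_pos: [0.5599, 0.2245, 0.2355]
tool_rot: [[0.018, 0.0, 1.0], [-1.0, 0.0, 0.018], [-0.0, -1.0, 0.0]]
ft_force: [-0.4, 0.0, -4.7]
opening: 0.174
```

```bash
python3 go.py .5675 .225 .197 .02;  python3 - <<'E'
from h import *
cv2.imwrite("pics/scene3.png",imaging.snapshot('scene')[:,:,::-1])
crop('pics/scene3.png','pics/sD.png',260,195,110,110,6)
E
```

```text
shift [-0.0003  0.0385  0.0076] turn [-0.02 -0.1  -0.01] pos [0.5599 0.2245 0.2355] F [-0.41  0.03 -4.66] M [-0.033  0.021 -0.013] open 0.174 t 8.4
```

View pics/sD.png

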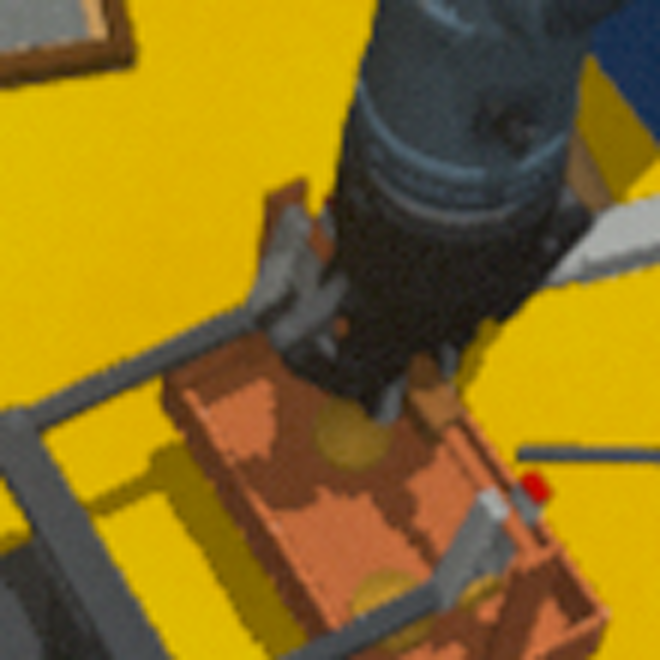

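Call:
{"fn": "servo_tool", "kwargs": {"series": "0 -0.0015 -0.0003 0 0 0 1;0 -0.003 -0.0006 0 0 0 1;0 -0.0045 -0.0009 0 0 0 1;0 -0.006 -0.0012 0 0 0 1;0 -0.007 -0.0014 0 0 0 1;0 -0.008 -0.0016 0 0 0 1;0 -0.008 -0.0016 0 0 0 1"}}

```text
time: 9.15
tool_pos: [0.5583, 0.2245, 0.2435]
tool_rot: [[0.018, 0.0, 1.0], [-1.0, 0.0, 0.018], [-0.0, -1.0, 0.0]]
ft_force: [-0.4, 0.8, -3.7]
opening: 0.177
```

```bash
python3 go.py .5675 .225 .197 .02
```

```text
shift [-0.0003  0.0465  0.0092] turn [-0.01 -0.1  -0.01] pos [0.5583 0.2245 0.2435] F [-0.4   0.83 -3.72] M [ 0.028 -0.04   0.074] open 0.177 t 9.15
```

Call:
{"fn": "servo_tool", "kwargs": {"series": "0 -0.0015 -0.0003 0 0 0 1;0 -0.003 -0.0006 0 0 0 1;0 -0.0045 -0.0009 0 0 0 1;0 -0.006 -0.0012 0 0 0 1;0 -0.007 -0.0014 0 0 0 1;0 -0.008 -0.0016 0 0 0 1;0 -0.008 -0.0016 0 0 0 1"}}

```text
time: 9.85
tool_pos: [0.5567, 0.2244, 0.2514]
tool_rot: [[0.018, 0.0, 1.0], [-1.0, 0.0, 0.018], [-0.0, -1.0, 0.0]]
ft_force: [0.9, -0.4, -5.2]
opening: 0.176
```

```bash
python3 go.py .5675 .225 .197 .02
```

```text
shift [-0.0003  0.0545  0.0108] turn [-0.01 -0.1  -0.01] pos [0.5567 0.2244 0.2514] F [ 0.93 -0.39 -5.18] M [0.013 0.014 0.022] open 0.176 t 9.85
```

Call:
{"fn": "servo_tool", "kwargs": {"series": "0 -0.002 -0.0004 0 0 0 1;0 -0.004 -0.0008 0 0 0 1;0 -0.006 -0.0012 0 0 0 1;0 -0.008 -0.0014 0 0 0 1;0 -0.010 -0.0016 0 0 0 1;0 -0.012 -0.0016 0 0 0 1;0 -0.0125 -0.0016 0 0 0 1;0 -0.0125 -0.0016 0 0 0 1"}}

```text
time: 10.65
tool_pos: [0.5551, 0.2244, 0.2639]
tool_rot: [[0.018, 0.0, 1.0], [-1.0, 0.0, 0.018], [-0.0, -1.0, 0.0]]
ft_force: [0.7, 0.9, -5.5]
opening: 0.175
```

```bash
python3 go.py .5675 .225 .197 .02;  python3 - <<'E'
from h import *
cv2.imwrite("pics/scene4.png",imaging.snapshot('scene')[:,:,::-1])
crop('pics/scene4.png','pics/sE.png',260,195,110,110,6)
E
```

```text
shift [-0.0004  0.0669  0.0124] turn [-0.02 -0.1  -0.01] pos [0.5551 0.2244 0.2639] F [ 0.65  0.88 -5.49] M [-0.038  0.027 -0.061] open 0.175 t 10.65
```

View pics/sE.png

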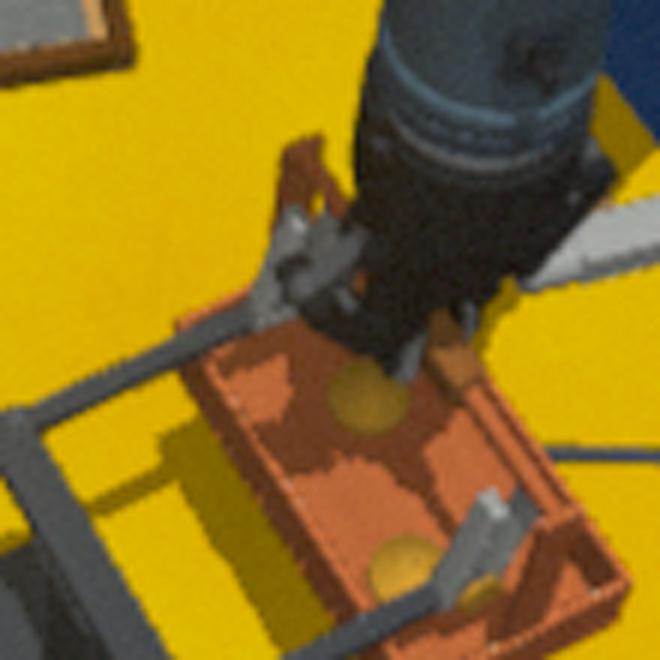

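Call:
{"fn": "servo_tool", "kwargs": {"series": "0 -0.002 0 0 0 0 1;0 -0.003 -0.002 0 0 0 1;0 -0.003 -0.006 0 0 0 1;0 -0.003 -0.010 0 0 0 1;0 -0.003 -0.014 0 0 0 1;0 -0.003 -0.018 0 0 0 1;0 -0.003 -0.022 0 0 0 1;0 -0.003 -0.022 0 0 0 1"}}

```text
time: 11.5
tool_pos: [0.5322, 0.2241, 0.2667]
tool_rot: [[0.019, -0.001, 1.0], [-1.0, 0.0, 0.019], [-0.0, -1.0, -0.001]]
ft_force: [0.5, -0.3, -5.2]
opening: 0.181
```

```bash
python3 go.py .435 .225 .265 .02
```

```text
shift [-0.0027  0.0018 -0.0971] turn [ 0.05 -0.07 -0.02] pos [0.5322 0.2241 0.2667] F [ 0.49 -0.26 -5.21] M [ 0.045  0.001 -0.003] open 0.181 t 11.5
```

Call:
{"fn": "servo_tool", "kwargs": {"series": "0 0 -0.012 0 0 0 1;0 0 -0.027 0 0 0 1;0 0 -0.042 0 0 0 1;0 0 -0.057 0 0 0 1;0 0 -0.072 0 0 0 1;0 0 -0.085 0 0 0 1;0 0 -0.092 0 0 0 1;0 0 -0.095 0 0 0 1"}}

```text
time: 12.3
tool_pos: [0.4371, 0.2223, 0.2668]
tool_rot: [[0.019, -0.0, 1.0], [-1.0, 0.0, 0.019], [-0.0, -1.0, -0.0]]
ft_force: [0.5, 0.4, -4.8]
opening: 0.178
```

```bash
python3 go.py .5315 -.208 .25 -.2843; python3 - <<'E'
from h import *
for n in("scene","top"):
    cv2.imwrite(f"pics/{n}5.png",imaging.snapshot(n)[:,:,::-1])
E
```

```text
shift [0.432  0.0166 0.0862] turn [ 1.000e-02  1.738e+01 -3.000e-02] pos [0.4371 0.2223 0.2668] F [ 0.49  0.4  -4.84] M [-0.006 -0.065 -0.022] open 0.178 t 12.3
```

View pics/scene5.png

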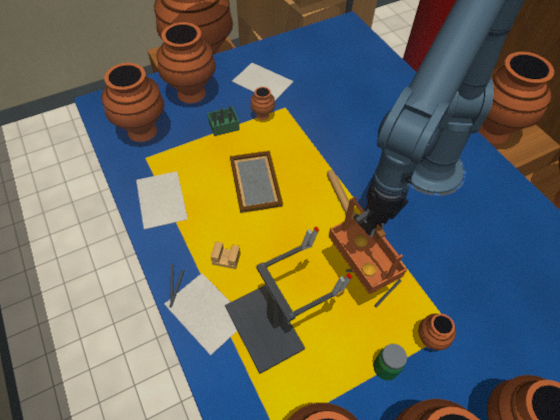

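Call:
{"fn": "servo_tool", "kwargs": {"series": "0.008 0 0 0 0 0 1;0.024 0 0.002 0 0.5 0 1;0.046 0 0.006 0 1.5 0 1;0.072 0 0.011 0 3 0 1;0.1 0 0.017 0 4 0 1;0.13 0 0.023 0 5 0 1;0.16 0 0.029 0 6 0 1;0.19 0 0.035 0 7 0 1"}}

```text
time: 13.2
tool_pos: [0.4765, 0.0284, 0.2669]
tool_rot: [[-0.109, 0.0, 0.994], [-0.994, -0.0, -0.109], [0.0, -1.0, 0.0]]
ft_force: [-0.2, 0.4, -4.9]
opening: 0.173
```

```bash
python3 go.py .5315 -.208 .25 -.2843
```

```text
shift [0.2289 0.0169 0.0805] turn [-2.000e-02  1.002e+01  1.000e-02] pos [0.4765 0.0284 0.2669] F [-0.22  0.45 -4.86] M [ 0.032 -0.066  0.003] open 0.173 t 13.2
```

Call:
{"fn": "servo_tool", "kwargs": {"series": "0.03 0 0.010 0 1.5 0 1;0.06 0 0.02 0 3 0 1;0.09 0 0.03 0 4.5 0 1;0.12 0 0.042 0 6 0 1;0.15 0 0.054 0 7.5 0 1;0.178 0 0.064 0 8.5 0 1;0.203 0 0.073 0 9.5 0 1;0.22 0 0.078 0 10 0 1"}}

```text
time: 14.0
tool_pos: [0.5298, -0.1999, 0.2673]
tool_rot: [[-0.282, 0.0, 0.96], [-0.96, -0.003, -0.282], [0.003, -1.0, 0.001]]
ft_force: [-0.9, -0.2, -4.6]
opening: 0.179
```

Call:
{"fn": "servo_tool", "kwargs": {"series": "0.006 0 0.002 0 0 0 1;0.008 0 0.002 0 0 0 1;0.008 0 0.002 0 0 0 1;0.008 0 0.002 0 0 0 1"}}

```text
time: 14.4
tool_pos: [0.5309, -0.2008, 0.2666]
tool_rot: [[-0.273, -0.0, 0.962], [-0.962, 0.002, -0.273], [-0.001, -1.0, -0.001]]
ft_force: [-0.3, 0.3, -4.4]
opening: 0.173
```

```bash
python3 go.py .5315 -.208 .25 -.2843; python3 - <<'E'
from h import *
for n in("scene","top"):
    cv2.imwrite(f"pics/{n}6.png",imaging.snapshot(n)[:,:,::-1])
crop('pics/scene6.png','pics/sF.png',200,100,140,130,5)
crop('pics/top6.png','pics/tF.png',290,150,130,110,6)
E
```

```text
shift [0.0068 0.0166 0.0026] turn [ 0.04  0.44 -0.08] pos [ 0.5309 -0.2008  0.2666] F [-0.28  0.25 -4.45] M [ 0.066  0.015 -0.026] open 0.173 t 14.4
```

View pics/sF.png

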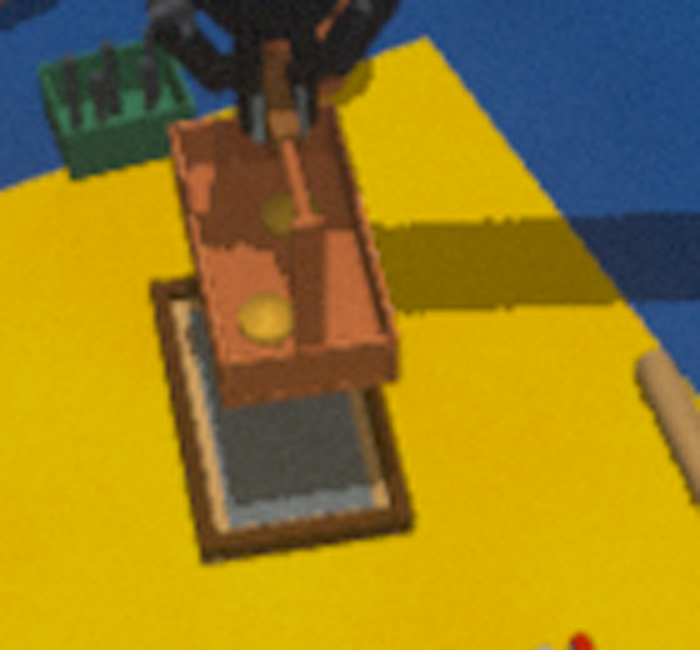

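View pics/tF.png

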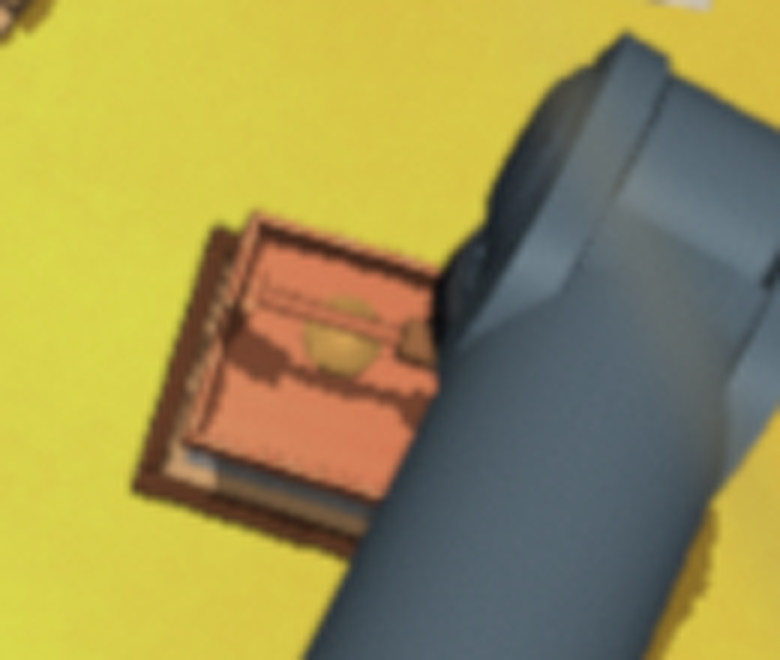

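```bash
cat > rim.py <<'E'
from h import *
S=lambda x,y:((x+.5)/5-.5+200,(y+.5)/5-.5+100)
T=lambda x,y:((x+.5)/6-.5+290,(y+.5)/6-.5+150)
z=.180
a=[atz('scene',S(*p),z) for p in[(172,124),(394,347),(220,374),(338,100)]]
b=[atz('top',T(*p),z) for p in[(256,211),(184,445)]]
print(np.array(a).round(4));print(np.array(b).round(4))
s=sensors.read_state();zt=s['tool_rot'][:,2];xt=-s['tool_rot'][:,0]
# tray frame x=zt, y=xt ; corners expected
c=s['tool_pos']
for p in a+b: d=p-c; print('tray-frame rel TCP: x %.4f y %.4f'%(d@zt,d@xt))
E
python3 rim.py
```

```text
[[ 0.5526 -0.3014  0.18  ]
 [ 0.5152 -0.094   0.18  ]
 [ 0.6078 -0.1202  0.18  ]
 [ 0.457  -0.2748  0.18  ]]
[[ 0.603  -0.1263  0.18  ]
 [ 0.5049 -0.0978  0.18  ]]
tray-frame rel TCP: x 0.0482 y -0.0911
tray-frame rel TCP: x -0.0444 y 0.0982
tray-frame rel TCP: x 0.0519 y 0.0983
tray-frame rel TCP: x -0.0510 y -0.0916
tray-frame rel TCP: x 0.0489 y 0.0911
tray-frame rel TCP: x -0.0532 y 0.0917
```

Call:
{"fn": "servo_tool", "kwargs": {"series": "0.003 0.008 0.001 0 0.2 0 1;0.005 0.022 0.002 0 0.4 0 1;0.007 0.04 0.0025 0 0.4 0 1;0.007 0.058 0.0025 0 0.4 0 1;0.007 0.076 0.0025 0 0.4 0 1;0.007 0.092 0.0025 0 0.4 0 1;0.007 0.104 0.0025 0 0.4 0 1;0.007 0.11 0.0025 0 0.4 0 1"}}

```text
time: 15.3
tool_pos: [0.5305, -0.2092, 0.1548]
tool_rot: [[-0.281, -0.003, 0.96], [-0.96, 0.0, -0.281], [0.0, -1.0, -0.003]]
ft_force: [-0.3, -0.2, -4.8]
opening: 0.176
```

```bash
python3 go.py .5315 -.208 .1565 -.2843; python3 - <<'E'
from h import *
for n in("scene","top"):
    cv2.imwrite(f"pics/{n}7.png",imaging.snapshot(n)[:,:,::-1])
crop('pics/scene7.png','pics/sG.png',215,120,90,110,6)
crop('pics/top7.png','pics/tG.png',290,150,130,110,6)
E
python3 go.py .5315 -.208 .1565 -.2843
```

```text
shift [-0.0014 -0.0017  0.0007] turn [ 0.17 -0.06  0.02] pos [ 0.5305 -0.2092  0.1548] F [-0.27 -0.2  -4.77] M [ 0.013  0.03  -0.007] open 0.176 t 15.3
shift [-0.0016 -0.0008  0.0003] turn [ 0.12 -0.06  0.02] pos [ 0.5308 -0.2094  0.1557] F [-0.45  0.21 -4.38] M [0.043 0.023 0.054] open 0.175 t 15.4
```

View pics/sG.png

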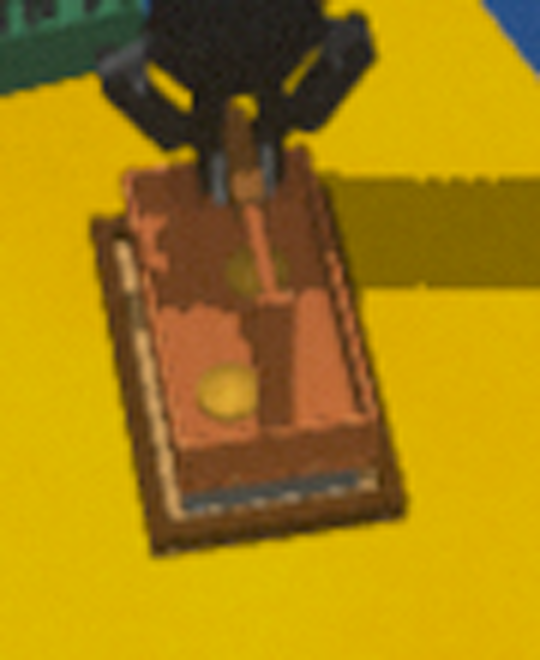

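View pics/tG.png

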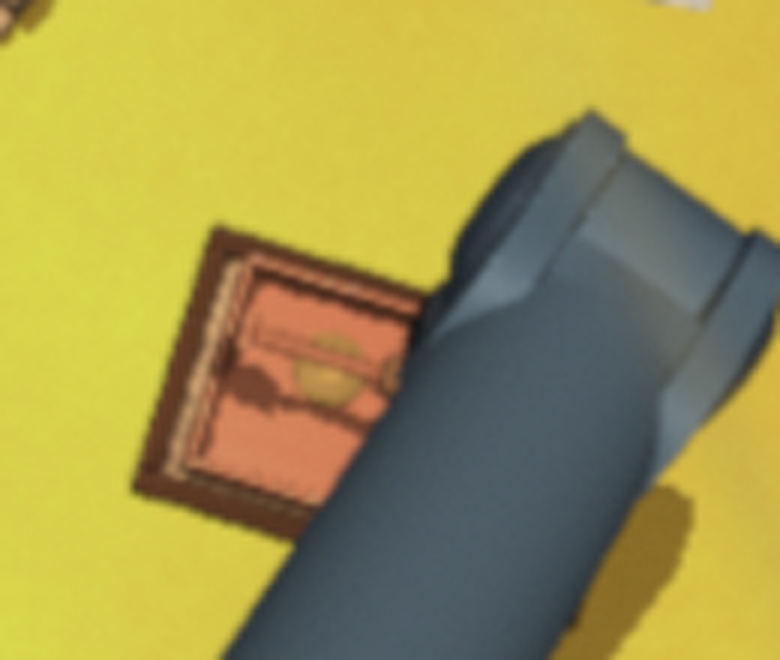

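```bash
cat > ov.py <<'E'
from h import *
import sys
dx,dy,tag,idx=float(sys.argv[1]),float(sys.argv[2]),sys.argv[3],sys.argv[4]
s=sensors.read_state();c=s['tool_pos'];u=c[2]-.1265
if len(sys.argv)>5: u=float(sys.argv[5])
ny=-.2843;nc=np.array([.5317,-.2081])
def rect(cx,cy,yaw,hx,hy,z):
    R=np.array([[np.cos(yaw),-np.sin(yaw)],[np.sin(yaw),np.cos(yaw)]])
    return np.array([[*(R@[a*hx,b*hy]+[cx,cy]),z] for a,b in[(1,1),(1,-1),(-1,-1),(-1,1)]])
yaw=np.arctan2(s['tool_rot'][1,2],s['tool_rot'][0,2])
R=np.array([[np.cos(yaw),-np.sin(yaw)],[np.sin(yaw),np.cos(yaw)]]);t=c[:2]+R@[dx,dy]
L=[(rect(*t,yaw,.05,.092,u+.04),(0,255,0)),(rect(*t,yaw,.05,.092,u),(255,255,0)),(rect(*nc,ny,.066,.108,.018),(255,0,255)),(rect(*nc,ny,.054,.096,.018),(255,0,255))]
out=[]
for n,(x,y,w,h,k) in{'scene':(215,120,90,110,5),'top':(310,165,90,100,5)}.items():
    crop(f'pics/{n}{idx}.png','/tmp/a.png',x,y,w,h,k);im=cv2.imread('/tmp/a.png')
    for r,col in L:
        q=((proj(n,r)-[x,y]+.5)*k-.5)
        cv2.polylines(im,[np.int32(q*16)],True,col,1,cv2.LINE_AA,4)
    out.append(cv2.resize(im,None,fx=550/im.shape[0],fy=550/im.shape[0])[:,:400])
cv2.imwrite(f'pics/ov{tag}.png',np.hstack(out)[:, :800])
E
python3 ov.py 0 0 1 7
```

```text
(no output)
```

View pics/ov1.png

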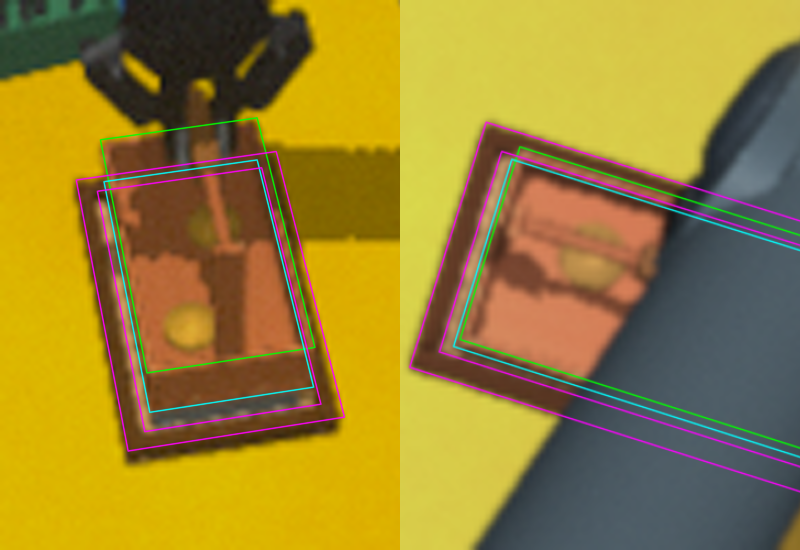

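Call:
{"fn": "servo_tool", "kwargs": {"series": "-0.001 0.002 0.0005 0 0 0 1;-0.001 0.005 0.0005 0 0 0 1;-0.001 0.008 0.0005 0 0 0 1;-0.001 0.010 0.0005 0 0 0 1;-0.001 0.012 0.0005 0 0 0 1;-0.001 0.012 0.0005 0 0 0 1"}}

```text
time: 16.0
tool_pos: [0.532, -0.2087, 0.1445]
tool_rot: [[-0.282, -0.001, 0.96], [-0.96, 0.0, -0.282], [0.0, -1.0, -0.001]]
ft_force: [-0.4, -0.5, -4.5]
opening: 0.176
```

```bash
python3 go.py .5317 -.2082 .1335 -.2843
```

```text
shift [-0.0004  0.011  -0.0004] turn [ 0.04 -0.06  0.  ] pos [ 0.532  -0.2087  0.1445] F [-0.36 -0.46 -4.46] M [ 0.008  0.037 -0.019] open 0.176 t 16.0
```

Underside now at about rail‑top height (~18 mm); go on slowly.

Call:
{"fn": "servo_tool", "kwargs": {"series": "-0.0003 0.001 -0.0003 0 0 0 1;-0.0003 0.002 -0.0003 0 0 0 1;-0.0003 0.003 -0.0003 0 0 0 1;-0.0003 0.004 -0.0003 0 0 0 1;-0.0003 0.004 -0.0003 0 0 0 1"}}

```text
time: 16.5
tool_pos: [0.5319, -0.2084, 0.1406]
tool_rot: [[-0.282, -0.0, 0.96], [-0.96, 0.0, -0.282], [0.0, -1.0, -0.0]]
ft_force: [0.8, 0.1, -5.0]
opening: 0.176
```

```bash
python3 go.py .5317 -.2082 .1335 -.2843; python3 - <<'E'
from h import *
for n in("scene","top"):
    cv2.imwrite(f"pics/{n}8.png",imaging.snapshot(n)[:,:,::-1])
E
python3 ov.py 0 0 2 8
```

```text
shift [-0.0001  0.0071 -0.0002] turn [ 0.02 -0.06  0.  ] pos [ 0.5319 -0.2084  0.1406] F [ 0.76  0.13 -4.97] M [ 0.043 -0.068  0.061] open 0.176 t 16.5
```

View pics/ov2.png

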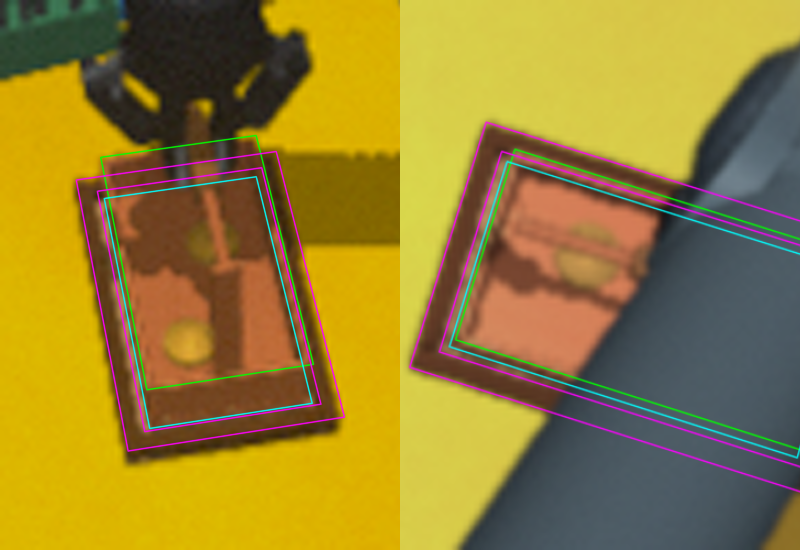

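Call:
{"fn": "servo_tool", "kwargs": {"series": "0 0.001 0 0 0 0 1;0 0.002 0 0 0 0 1;0 0.003 0 0 0 0 1;0 0.004 0 0 0 0 1;0 0.005 0 0 0 0 1;0 0.005 0 0 0 0 1"}}

```text
time: 17.2
tool_pos: [0.5319, -0.2084, 0.1356]
tool_rot: [[-0.282, -0.0, 0.96], [-0.96, 0.0, -0.282], [0.0, -1.0, -0.0]]
ft_force: [-0.4, -0.6, -5.5]
opening: 0.174
```

Call:
{"fn": "servo_tool", "kwargs": {"series": "0 0.0005 0 0 0 0 1;0 0.001 0 0 0 0 1;0 0.001 0 0 0 0 1"}}

```text
time: 17.5
tool_pos: [0.532, -0.2084, 0.1347]
tool_rot: [[-0.282, -0.0, 0.96], [-0.96, 0.0, -0.282], [0.0, -1.0, -0.0]]
ft_force: [-0.3, 0.1, -5.7]
opening: 0.178
```

Call:
{"fn": "servo_tool", "kwargs": {"series": "0 0.0005 0 0 0 0 1;0 0.001 0 0 0 0 1;0 0.001 0 0 0 0 1"}}

```text
time: 17.8
tool_pos: [0.5319, -0.2084, 0.1337]
tool_rot: [[-0.282, -0.0, 0.96], [-0.96, 0.0, -0.282], [0.0, -1.0, -0.0]]
ft_force: [0.2, 0.6, -5.0]
opening: 0.173
```

Call:
{"fn": "servo_tool", "kwargs": {"series": "0 0.0005 0 0 0 0 1;0 0.001 0 0 0 0 1;0 0.001 0 0 0 0 1"}}

```text
time: 18.1
tool_pos: [0.5321, -0.2085, 0.1328]
tool_rot: [[-0.282, 0.0, 0.96], [-0.96, -0.0, -0.282], [0.0, -1.0, 0.0]]
ft_force: [0.1, -0.1, -4.0]
opening: 0.176
```

Call:
{"fn": "servo_tool", "kwargs": {"series": "0 0.0005 0 0 0 0 1;0 0.0005 0 0 0 0 1;0 0.0005 0 0 0 0 1"}}

```text
time: 18.4
tool_pos: [0.5323, -0.2085, 0.1328]
tool_rot: [[-0.281, 0.001, 0.96], [-0.96, 0.0, -0.281], [-0.0, -1.0, 0.0]]
ft_force: [-0.7, 1.0, -1.2]
opening: 0.173
```

Call:
{"fn": "servo_tool", "kwargs": {"series": "0 0.0003 0 0 0 0 1;0 0.0003 0 0 0 0 1"}}

```text
time: 18.6
tool_pos: [0.5323, -0.2085, 0.1327]
tool_rot: [[-0.282, 0.0, 0.96], [-0.96, 0.0, -0.282], [-0.001, -1.0, 0.0]]
ft_force: [-3.2, 0.8, 3.6]
opening: 0.172
```

Call:
{"fn": "servo_tool", "kwargs": {"series": "0 0 0 0 0 0 0.55;0 0 0 0 0 0 0.45;0 0 0 0 0 0 0.3;0 0 0 0 0 0 0;0 0 0 0 0 0 -0.2", "newtons": 20}}

```text
time: 19.1
tool_pos: [0.5321, -0.2085, 0.132]
tool_rot: [[-0.282, 0.0, 0.96], [-0.96, -0.0, -0.282], [0.0, -1.0, 0.0]]
ft_force: [0.8, 0.1, -0.6]
opening: 0.598
```

```bash
python3 - <<'E'
from h import *
for n in("scene","top"):
    cv2.imwrite(f"pics/{n}9.png",imaging.snapshot(n)[:,:,::-1])
E
python3 ov.py 0 0 3 9 .006
```

```text
(no output)
```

View pics/ov3.png

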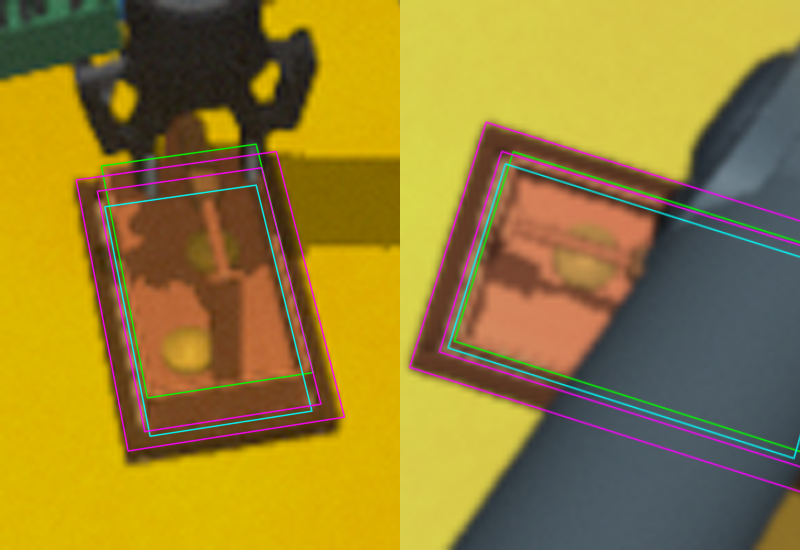

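Call:
{"fn": "servo_tool", "kwargs": {"series": "0 -0.003 0 0 0 0 -0.5;0 -0.01 0 0 0 0 -0.5;0 -0.025 0 0 0 0 -0.5;0 -0.05 0 0 0 0 -0.5;0 -0.08 0 0 0 0 -0.5;0 -0.11 0 0 0 0 -0.5;0 -0.14 0 0 0 0 -0.5;0 -0.16 0 0 0 0 -0.5"}}

```text
time: 20.0
tool_pos: [0.5328, -0.2095, 0.2959]
tool_rot: [[-0.282, 0.005, 0.959], [-0.959, -0.001, -0.282], [-0.001, -1.0, 0.005]]
ft_force: [0.0, -0.1, -0.2]
opening: 0.748
```

Call:
{"fn": "servo_tool", "kwargs": {"series": "-0.04 -0.01 -0.01 0 0 0 -0.5;-0.08 -0.01 -0.02 0 0 0 -0.5;-0.12 -0.01 -0.03 0 0 0 -0.5;-0.16 -0.01 -0.04 0 0 0 -0.5;-0.2 -0.01 -0.05 0 0 0 -0.5;-0.23 -0.01 -0.06 0 0 0 -0.5;-0.25 -0.01 -0.07 0 0 0 -0.5;-0.25 -0.01 -0.07 0 0 0 -0.5"}}

```text
time: 20.8
tool_pos: [0.5349, 0.0559, 0.303]
tool_rot: [[-0.274, 0.001, 0.962], [-0.962, 0.002, -0.274], [-0.002, -1.0, 0.0]]
ft_force: [-0.0, 1.0, 0.5]
opening: 0.75
```

```bash
python3 - <<'E'
from h import *
for n in("scene","top"):
    cv2.imwrite(f"pics/{n}10.png",imaging.snapshot(n)[:,:,::-1])
crop('pics/scene10.png','pics/sH.png',215,110,90,110,5)
crop('pics/top10.png','pics/tH.png',300,175,120,90,6)
E
```

```text
(no output)
```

View pics/sH.png

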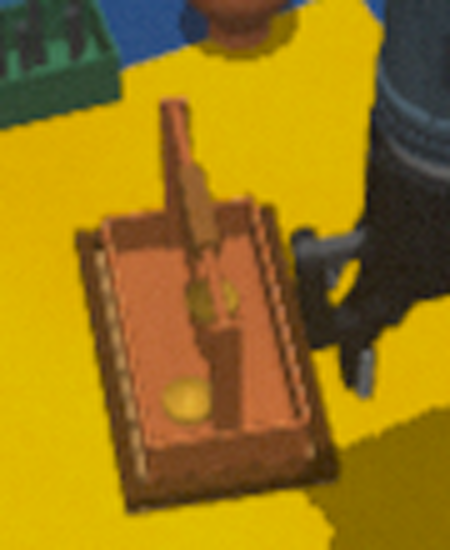

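View pics/tH.png

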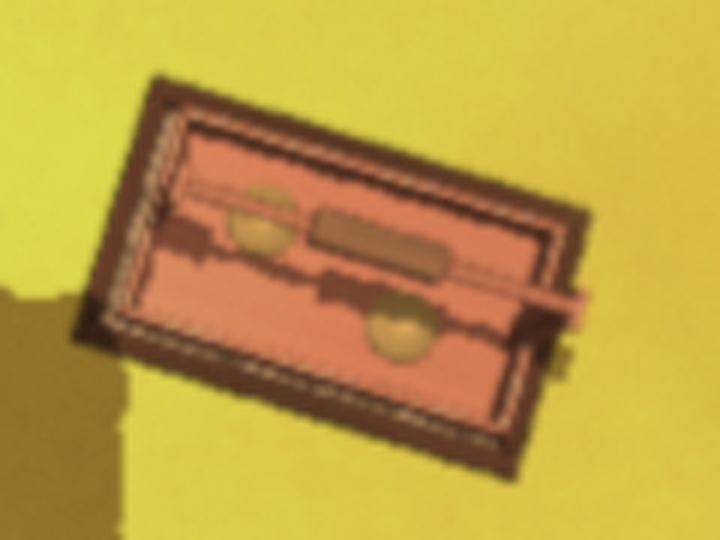

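View pics/top10.png

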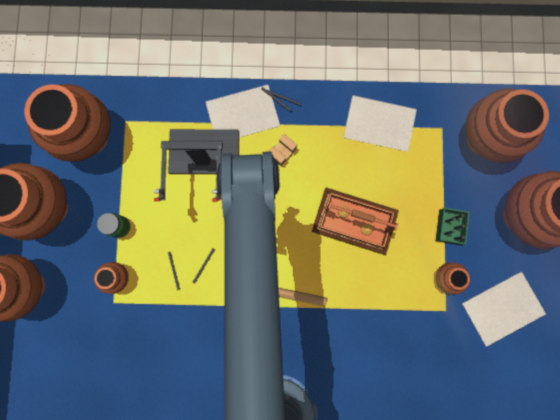

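```bash
python3 - <<'E'
from h import *
N=lambda x,y:((x+.5)/6-.5+300,(y+.5)/6-.5+175)
C=[atz('top',N(*p),.046) for p in[(182,107),(572,222),(503,440),(118,318)]]
m=np.mean(C,0);d=np.mean([C[0]-C[1],C[3]-C[2]],0)
print(m.round(4),'yaw',np.arctan2(-d[0],d[1]).round(3),[round(float(np.linalg.norm(C[i]-C[i-1])),3) for i in range(4)])
c,s=np.cos(-.2843),np.sin(-.2843);e=m[:2]-[.5317,-.2081];print('rel nest',(np.array([[c,s],[-s,c]])@e).round(4))
s=sensors.read_state();print(s['joint_vel'].round(3),s['ft_force'].round(2))
E
```

```text
[ 0.5311 -0.2082  0.046 ] yaw -0.275 [0.102, 0.185, 0.105, 0.182]
rel nest [-0.0005 -0.0003]
[ 0.027  0.003  0.031  0.005  0.004 -0.004  0.001] [-0.03 -1.48 -0.07]
```

```bash
python3 -c "
from cell import hand_in
print(hand_in())"
```

```text
the job is handed in; nothing more can be done
None
```

I lifted the copper tray off the hook stand, set it down in the wooden frame, let go and backed the gripper clear. I handed the job in at about 21 s.

- **Lift:** I measured the fork lean in the images at about 0.20 rad towards the open side. I raised the bar 70 mm along that line, drawing it out only above the red tips. Sideways readings at the end of each lift move stayed within about 1.1 N, so I saw no sign of forcing against the prongs.
- **Placing:** I lowered the tray slowly. My last downward step of 0.3 mm gave a light press: the vertical reading went from −5 N hanging to +3.6 N, about 9 N on the frame (limit 25 N).
- **Last checks:** From the top view, the tray centre lies within about 1 mm of the frame centre. Its long side is aligned to about 0.01 rad, and it sits inside the rails. Both bosses are in the tray. By eye, the bystanders in view look unmoved.
- **Disagreements:** While the tray was still held high above the frame, the two cameras disagreed by up to 4 mm on where it sat in the grip. Overlays at lower height and the final top view settled this. I judged flatness only from the pictures and the contact height, not by direct measurement.

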